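Lock the disc case with the blade key

ROBOT

A 6-joint arm with a two-finger parallel gripper is mounted at the origin on a cart in front of the work surface, level with it; the furniture and walls round the work are solid. World frame = base frame: x ahead of the robot, y to its left, z up, the work surface at z = 0. Lengths are in mm, angles in degrees, forces in N, time in s.
With the tool pointing down it reaches from about 300 to 850 mm from the base axis. Payload 4.2 kg.
Tool frame: the origin (TCP) lies at the centre of the arm's flange, where the gripper is bolted on; the fingertips stand 191 mm ahead of it and the grasp point (between the pads) lies 172 mm ahead of it; y points along the fingers, x is the direction in which the jaws open and shut, and the axes are right-handed (so a half turn about y gives the same grasp; the last joint's range is limited). The gripper opens to 91 mm and grips with 3 to 60 N. Pads are 32 mm wide; open, the fingers measure 118 mm over their backs; the gripper's body (76 mm by 178 mm) begins 60 mm behind the grasp point.
Start: joints at [-64.458, 18.312, 89.639, -0, 72.044, -1.146], TCP at [258.252, -513.74, 404.776] pointing down, gripper open.
Joint ranges: [-177.97, 177.97], [-48.28, 115.42], [12.27, 149.76], [-77.06, 257.06], [2.81, 150.46], [-146.56, 146.56]. Speed limits (degrees/s): [147.25, 147.25, 180, 180, 180, 180].

INTERFACE

Orientations are given as [roll, pitch, yaw] about the fixed x, y, z axes, in that order (R = Rz(yaw) Ry(pitch) Rx(roll)).
In Python, from workcell import env gives the robot as it stands.
- The arm moves only by the tool carry_out, never from a script. Its argument "increments" is a list of rows, each a list of 3 entries, a list of its own where there are three numbers: the turn, a rotation vector about the tool's x, y, z in rad, then the shift along the tool's x, y, z in mm, then the closure, from 0 (fully open) to 1 (shut). In form: [[[wx, wy, wz], [dx, dy, dz], claw], ...]. A call has 1 to 10 rows; each row is the pose to reach, as a shift and turn from the pose commanded when the call began, along the tool's axes at that moment; what a row does not reach only later rows make up. A row lasts 1/12 s, in which the tool goes at most 41.7 mm and 7.16 degrees, less where a joint would pass 70% of its speed; a pose out of reach is approached as far as the arm can. A call with a gripper value outside its range is refused whole. The fingers move at their own pace and stop on an object; "force" is the grip in N (left out, the last holds). Time passes only in rows, so rows that repeat a pose let the fingers close. It gives the time, the measured TCP pose, the force and the opening at its end, in the units of the state.
- env.state(): the state, without advancing time (a new reading comes with each control period).
- env.grab_frame(name): name is "scene" or "top" or "wrist"; returns a dict with "frame" (480x640x3 uint8, blue, green, red), "z_map" (480x640 float32, mm along the optical axis (not along the pixel's ray), 0 where there is no reading), "camera_matrix" (3x3 intrinsics, pixels), "rvec" (rotation vector, rad) and "tvec" (3), from world to camera coordinates, as OpenCV has them; the wrist camera has in their place "hand_eye" (4x4, takes a point from camera to tool coordinates, whose origin is the TCP and whose axes are the tool frame's). Camera axes: x right, y down, z forward; pixel columns grow to the right and rows downward; lengths in mm; the calibration is good to about 2 mm. A picture is of the moment at which its call begins: read the wrist's pose just before it.
- env.job_done(): hands the job in, once; it reports no verdict.
The state is a dict: "time_s": time; "qpos": joint angles; "qvel": joint speeds; "effort": joint torques, N m; "ee_pos": TCP position; "ee_rot": TCP orientation; "force": force on the tool from outside, world axes, zero at the start; "torque": the same for the moment, N m; "gripper_width": finger opening in mm.
Only numpy, scipy, OpenCV 4.12 (cv2) and the standard library are available. Lean on these libraries where they do the work, as an engineer would, in place of code of your own. Each camera call takes 0.05 s, during which the arm holds its last target. There are 200 camera calls.

TASK

The cover of the steel disc case is still unlocked at one of its two cam locks, the one whose tongue lies along the front strip instead of over the cover. Take the key from its wooden stand, put its blade into that lock's slot, turn it clockwise a quarter turn until the tongue is fully home over the cover, and leave the key standing upright in the lock. Leave the other lock shut.

Things in the scene. Friction and masses are not known exactly. Their poses are not given: they have to be found in the camera images.
- blade_key: Key, 74 mm tall, upright and loose in a fixed wooden stand (90 x 75 x 30 mm); lift straight up. Origin: middle of blade tip, 14 mm above the table at first; z up, x along blade width. Steel blade 34 (x) x 6 (y) mm, z 0-16, tip narrowed to 29 x 4; collar 48 mm across, z 16-20; thin shank; wooden handle 44 (x) x 18 (y) mm, z 36-74: grip its flat faces, along y. Half a turn is the same. 0.12 kg
- cam_1_slot (a point): Centre of the slot mouth on top of the OPEN lock's metal drum (72 mm across, top 68 mm above table). Turns with it: x along slot and tongue (tongue end 77 mm out), z up. Slot 40 x 12 mm, 19 deep, mouth bevelled to 50 x 22. Key home: its collar on the drum, its origin 16 mm below. Left or right lock of two, 150 mm apart, on the front strip of a fixed grey case 190 x 290 x 45 mm with cover behind
- cam_1 (a joint): Turn of the open lock, rad, growing clockwise from above. 0: open, tongue along the front strip (starts at 0 to 0.3). 1.571: shut, at a stop, tongue square over the cover. Stays where left; friction about 0.08 N m. The blade has up to 10 degrees of play in the slot, so turn the key about 10 degrees past shut, lightly against the stop
- cam_2 (a joint): Turn of the other lock, alike in size and meaning; it starts shut, near 1.571, and must stay so
Things that resemble listed ones, but are neither listed nor needed, are in the scene too. Leave any orange look-alike of the blade_key alone.

How it is judged:
By the outcome, as a careful person would: the job done as asked, in the order asked, and still so for the second after the job is handed in, with the robot touching nothing.
It also fails if it takes over 42 s, if anything falls off the work surface, if the arm or the gripper's body presses on something with over 40 N, if the wrist force passes 120 N, or if a joint passes its speed limit or range.

## Working session

There is one attempt and no reset: what is moved stays moved. The work goes in short steps, Python scripts to look and compute and a tool call to move; the robot and the scene stay as the last step left them, time stands still between calls to the robot, and variables do not carry over. Pictures are saved under pics/ and viewed, about 8 in all and at most 12, crops included, and the job is handed in when it is done.

Besides the shell and the picture viewer there is one more tool, called after "Request:" by a JSON object that holds its "fn" and its "kwargs", one argument or row to a line. carry_out: Moves the arm, as the interface text tells. Its arguments: {"type":"object","properties":{"increments":{"type":"array","items":{"type":"array"}},"force":{"type":"number"}},"required":["increments"]}

```bash
mkdir -p pics
cat > h.py <<'E'
import numpy as np, cv2, pickle
from scipy.spatial.transform import Rotation as R
from workcell import env
def cam(f):
    Rm=cv2.Rodrigues(np.array(f["rvec"],float))[0]; t=np.array(f["tvec"],float).ravel()
    return np.array(f["camera_matrix"]),Rm.T,-Rm.T@t
def ray(f,u,v,z):
    K,Rw,c=cam(f); d=Rw@np.linalg.solve(K,[u,v,1.]); return c+d*(z-c[2])/d[2]
def cloud(f):
    K,Rw,c=cam(f); v,u=np.mgrid[0:480,0:640]; Z=f["z_map"]
    P=np.stack([(u-K[0,2])/K[0,0]*Z,(v-K[1,2])/K[1,1]*Z,Z],-1)
    W=P@Rw.T+c; W[Z<=0]=np.nan; return W
E
python3 - <<'E'
from h import *
s=env.state();print(s)
for n in("top","scene"):
    f=env.grab_frame(n);pickle.dump(f,open(n+".pkl","wb"));cv2.imwrite(f"pics/{n}0.png",f["frame"]);print(n,cam(f)[2],f["camera_matrix"][0,0])
E
```

```text
{'time_s': 0.0, 'qpos': array([-6.44588955e+01,  1.83501395e+01,  8.97095217e+01, -1.05769238e-03,
        7.20428553e+01, -1.14574099e+00]), 'qvel': array([ 0.05761591, -0.05600557,  0.02105126, -0.04210843,  0.04288748,
        0.06804938]), 'effort': array([-2.39941408e-03, -4.12472534e+01, -2.31977105e+01,  7.23876245e-02,
        4.56385652e-02, -1.32875443e-04]), 'ee_pos': array([ 258.15944924, -513.57833811,  403.91391984]), 'ee_rot': array([-89.9989555 ,   0.10251616, -63.31282655]), 'force': array([ 0.0899193 ,  0.28382911, -0.4954475 ]), 'torque': array([-0.01111272, -0.09587869, -0.03263962]), 'gripper_width': 91.19268370189376}
top [ 249.21631329   65.0783761  1306.42188857] 609.5989029127999
scene [185.99566348 537.76331935 705.65028403] 488.53958857081574
```

View pics/top0.png

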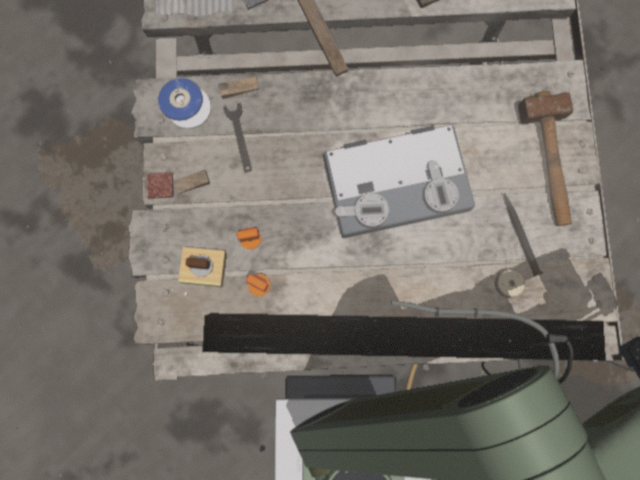

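View pics/scene0.png

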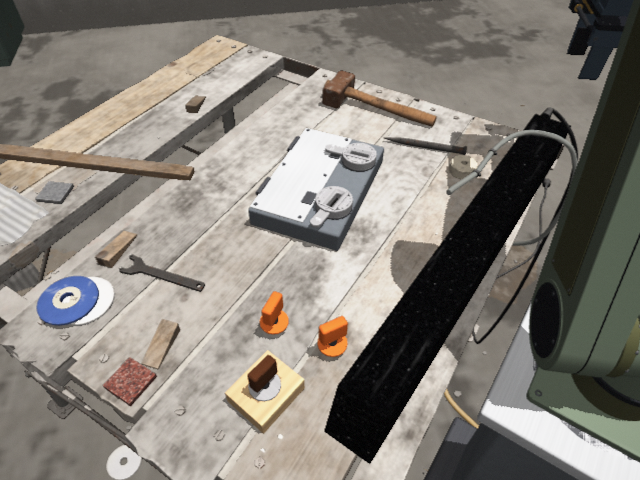

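Top view: the case has two locks. The left one at (372,210) has its tongue pointing left along the front strip, with the end at (337,211), so it is open. The right one at (441,193) has its tongue up over the cover, so it is shut. The brown-handled key at (198,263) is in the pale wooden stand. The orange look-alikes at (249,237) and (258,284) stand free and are not the key. A black beam runs between the robot and the work. Next I'll take an enlarged crop and measure.

Run:
```python
from h import *
f=pickle.load(open("top.pkl","rb"));W=cloud(f);I=f["frame"]
a=cv2.resize(I[160:250,320:480],None,fx=5,fy=5,interpolation=cv2.INTER_CUBIC)
b=cv2.resize(I[225:300,170:290],None,fx=5,fy=5,interpolation=cv2.INTER_CUBIC)
b=b[:, :][:375]; c=np.zeros((600,800,3),np.uint8); 
a=cv2.resize(a,(600,338));c[:338,:600]=a; b=cv2.resize(b,(416,260)); c[340:600,:416]=b
cv2.imwrite("pics/crop1.png",c)
for n,(u,v) in dict(beam=(400,335),beam2=(250,335),drumL=(362,200),drumR=(452,205),cover=(350,170),strip=(405,215),tongueL=(345,211),table=(300,200),stand=(187,275),key=(198,262)).items(): print(n,W[v,u].round(0))
b=(I.max(2)<40)&(W[...,2]>15); 
p=W[300:362,205:600][b[300:362,205:600]]; print("beam",np.nanpercentile(p,[1,50,99],axis=0).round())
# drums: depth height mask
m=((abs(W[...,2]-68)<5)).astype(np.uint8); m[:, :320]=0;m[:,480:]=0;m[:150]=0;m[245:]=0
n,l,st,ce=cv2.connectedComponentsWithStats(m)
for i in range(1,n):
    if st[i,4]>60: print(st[i],ce[i],ray(f,*ce[i],68).round(1))
hsv=cv2.cvtColor(I,cv2.COLOR_BGR2HSV)
k=((W[...,2]>70)&(W[...,2]<100)).astype(np.uint8);k[:,290:]=0;k[:225]=0;k[300:]=0
n,l,st,ce=cv2.connectedComponentsWithStats(k)
for i in range(1,n):
    if st[i,4]>20:
        pts=np.argwhere(l==i)[:,::-1]; P=np.array([ray(f,*q,88) for q in pts])[:,:2]
        r=cv2.minAreaRect(P.astype(np.float32)); print("key",st[i],ce[i],r,np.nanmedian(W[l==i],0))
```

```text
beam [277. -93.  96.]
beam2 [278. 201.  97.]
drumL [557. -26.  67.]
drumR [ 545. -214.   65.]
cover [627.  -3.  49.]
strip [ 530. -118.   40.]
tongueL [534.  10.  64.]
table [578. 106. -15.]
stand [406. 343.  31.]
key [426. 310.  87.]
beam [[ 232. -476.   83.]
 [ 261. -202.   98.]
 [ 302.  288.  104.]]
[425 171  34  40 716] [441.18296089 193.45251397] [ 569.1 -191.3   68. ]
[349 193  40  33 679] [371.06480118 208.80412371] [537.4 -44.3  68. ]
key [237 228  21  11 153] [246.86928105 232.81045752] ((484.35748291015625, 211.22547912597656), (17.30847930908203, 42.453285217285156), 10.083639144897461) [487.28321989 212.7916534   73.29393597]
key [185 257  24  11 207] [196.44444444 262.0821256 ] ((425.1925354003906, 312.52081298828125), (46.398658752441406, 19.342575073242188), 84.35657501220703) [425.46931187 312.88210994  86.0808921 ]
key [246 274  21  16 157] [255.57961783 281.44585987] ((384.984375, 191.53497314453125), (42.48560333251953, 17.493751525878906), 60.74403381347656) [385.91999408 193.53233061  73.25847964]
```

View pics/crop1.png

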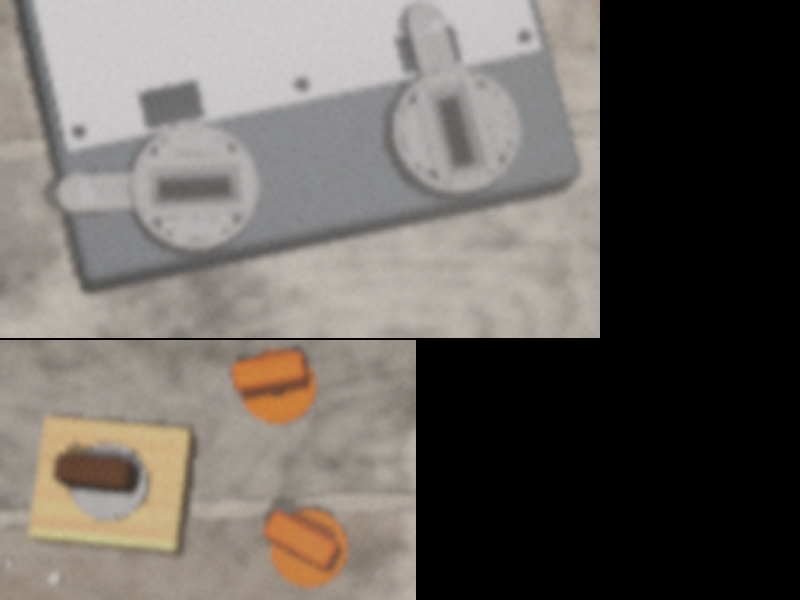

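The crop confirms the target lock (left, tongue along the strip) and the brown key in the stand. I'll move over the open lock first to look with the wrist camera.

Request:
{"fn": "carry_out", "kwargs": {
  "increments": [
    [[0, -0.05, 0], [-14, 0, 19], 0],
    [[0, -0.12, 0], [-34, 0, 47], 0],
    [[0, -0.2, 0], [-56, 0, 77], 0],
    [[0, -0.28, 0], [-78, 0, 108], 0],
    [[0, -0.36, 0], [-100, 0, 138], 0],
    [[0, -0.44, 0], [-122, 0, 169], 0],
    [[0, -0.52, 0], [-144, 0, 199], 0],
    [[0, -0.6, 0], [-166, 0, 230], 0],
    [[0, -0.68, 0], [-188, 0, 260], 0],
    [[0, -0.76, 0], [-210, 0, 290], 0]
  ]
}}

```text
time_s: 0.93
ee_pos: [423.3, -194.0, 404.5]
ee_rot: [-90.0, 0.0, -19.5]
force: [-0.1, -0.5, -0.2]
gripper_width: 91.3
```

```bash
cat >> h.py <<'E'
def inc(pos,yaw,tilt=True):
    "increment from the measured pose to world TCP pos and tool-down yaw (deg)"
    s=env.state(); A=R.from_euler('xyz',s["ee_rot"],degrees=True)
    B=R.from_euler('xyz',[-90,0,yaw],degrees=True)
    d=np.array(pos)-s["ee_pos"]
    print("t",round(s["time_s"],2),"pos",s["ee_pos"].round(1),"rot",s["ee_rot"].round(2),"F",s["force"].round(1),"T",s["torque"].round(2),"w",round(s["gripper_width"],1))
    print("turn",(A.inv()*B).as_rotvec().round(4),"shift",A.inv().apply(d).round(1),"norm",np.linalg.norm(d).round(1))
def wcam(f,s):
    "camera pose in world: K,R,c"
    A=R.from_euler('xyz',s["ee_rot"],degrees=True).as_matrix(); H=np.array(f["hand_eye"])
    return np.array(f["camera_matrix"]),A@H[:3,:3],A@H[:3,3]+s["ee_pos"]
def wray(c,u,v,z):
    K,Rw,o=c; d=Rw@np.linalg.solve(K,[u,v,1.]); return o+d*(z-o[2])/d[2]
E
python3 - <<'E'
from h import *
inc([470,-46,404],0); print(np.array(env.grab_frame("wrist")["hand_eye"]).round(3))
E
```

```text
t 0.93 pos [ 423.3 -194.   404.5] rot [-9.000e+01  2.000e-02 -1.955e+01] F [-0.1 -0.5 -0.2] T [ 0.02 -0.12 -0.02] w 91.3
turn [-1.000e-04 -3.412e-01 -4.000e-04] shift [ -5.6   0.5 155.1] norm 155.2
[[ 1.0000e+00 -0.0000e+00  1.0000e-03 -2.3100e-01]
 [-1.0000e-03 -2.5600e-01  9.6700e-01  1.9433e+01]
 [ 0.0000e+00 -9.6700e-01 -2.5600e-01  7.2307e+01]
 [ 0.0000e+00  0.0000e+00  0.0000e+00  1.0000e+00]]
```

Request:
{"fn": "carry_out", "kwargs": {
  "increments": [
    [[0, -0.05, 0], [8, 0, 22], 0],
    [[0, -0.12, 0], [18, 0, 52], 0],
    [[0, -0.2, 0], [28, 0, 84], 0],
    [[0, -0.28, 0], [38, 0, 116], 0],
    [[0, -0.33, 0], [46, 0, 150], 0],
    [[0, -0.3412, 0], [51, 0, 175], 0],
    [[0, -0.3412, 0], [51, 0, 175], 0],
    [[0, -0.3412, 0], [51, 0, 175], 0],
    [[0, -0.3412, 0], [51, 0, 175], 0]
  ]
}}

```text
time_s: 1.73
ee_pos: [529.8, -48.9, 404.3]
ee_rot: [-90.0, 0.1, -0.2]
force: [0.5, -0.5, 0.3]
gripper_width: 91.7
```

Run:
```python
from h import *
s=env.state();f=env.grab_frame("wrist");f["s"]=s;pickle.dump(f,open("w1.pkl","wb"));cv2.imwrite("pics/w1.png",f["frame"])
inc([424,310,404],-5.6)
```

```text
t 1.78 pos [529.7 -49.2 404.5] rot [-9.003e+01  6.000e-02 -2.700e-01] F [ 0.1 -0.5 -0.5] T [ 0.06 -0.06  0.08] w 91.2
turn [ 0.0005  0.0929 -0.001 ] shift [-107.4    0.4  358.7] norm 374.4
```

View pics/w1.png

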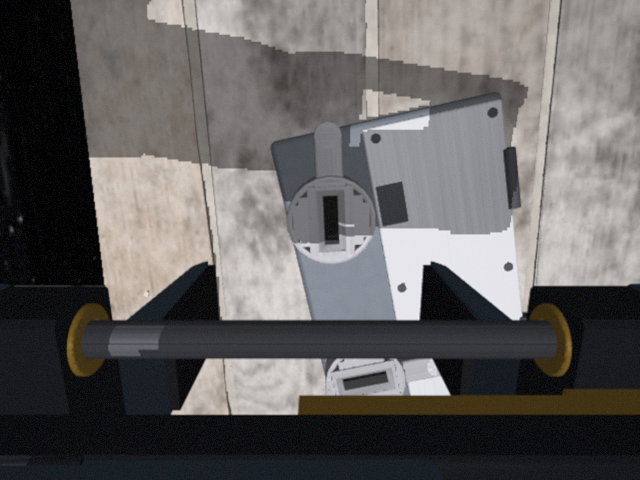

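Wrist view: the open lock's drum is at (332,220), with a near-vertical dark slot from (331,195) to (331,244). The tongue points up-image (+y) to (328,128). The other lock sits at (366,383) below. Next I'll measure the slot and the case edge, then go to the key.

Run:
```python
from h import *
f=pickle.load(open("w1.pkl","rb"));c=wcam(f,f["s"]);I=f["frame"]
g=cv2.cvtColor(I,cv2.COLOR_BGR2GRAY);m=np.zeros_like(g);m[185:256,312:352]=(g[185:256,312:352]<60)
n,l,st,ce=cv2.connectedComponentsWithStats(m);i=1+np.argmax(st[1:,4])
p=np.argwhere(l==i)[:,::-1].astype(np.float64)
for z in(68,62):
    P=np.array([wray(c,*q,z)[:2] for q in p]).astype(np.float32);print(z,st[i],cv2.minAreaRect(P))
# drum by depth
K,Rw,o=c;v,u=np.mgrid[0:480,0:640];Z=f["z_map"]
W=np.stack([(u-K[0,2])/K[0,0]*Z,(v-K[1,2])/K[1,1]*Z,Z],-1)@Rw.T+o
z=np.median(W[225:250,300:315,2]);print("drum z",z,"tongue z",np.median(W[140:165,322:335],(0,1)),"tongue end",wray(c,328,122,60))
d=((abs(W[...,2]-z)<3)&(Z>0)).astype(np.uint8);d[:175]=0;d[270:]=0;d[:,:280]=0;d[:,390:]=0
cn=max(cv2.findContours(d,cv2.RETR_EXTERNAL,cv2.CHAIN_APPROX_NONE)[0],key=cv2.contourArea)
P=np.array([wray(c,*q[0],68)[:2] for q in cn]).astype(np.float32);print("drum",cv2.fitEllipse(P),cv2.minEnclosingCircle(P))
# front edge of the case (blue-grey strip) & cover screws
for q in((376,139),(402,288)):print("screw",wray(c,*q,48).round(1))
```

```text
68 [323 196  16  45 639] ((538.9293212890625, -41.985572814941406), (11.26192569732666, 36.0789909362793), 2.470027446746826)
62 [323 196  16  45 639] ((539.0965576171875, -43.22528839111328), (11.475211143493652, 36.76215362548828), 2.469970226287842)
drum z 68.13123654225751 tongue z [536.81570244   9.2880024   63.70805061] tongue end [536.84462359  31.57296513  60.        ]
drum ((538.8908081054688, -44.160491943359375), (70.34530639648438, 70.4095458984375), 107.27757263183594) ((538.8618774414062, -44.21293640136719), 35.773468017578125)
screw [575.6  18.6  48. ]
screw [ 602.7 -109.1   48. ]
```

Request:
{"fn": "carry_out", "kwargs": {
  "increments": [
    [[0, 0.01, 0], [-7, 0, 20], 0],
    [[0, 0.02, 0], [-15, 0, 50], 0],
    [[0, 0.03, 0], [-26, 0, 86], 0],
    [[0, 0.04, 0], [-37, 0, 123], 0],
    [[0, 0.05, 0], [-48, 0, 160], 0],
    [[0, 0.06, 0], [-59, 0, 197], 0],
    [[0, 0.07, 0], [-70, 0, 234], 0],
    [[0, 0.08, 0], [-81, 0, 271], 0],
    [[0, 0.09, 0], [-92, 0, 308], 0],
    [[0, 0.093, 0], [-102, 0, 340], 0]
  ]
}}

```text
time_s: 2.62
ee_pos: [428.8, 292.6, 405.0]
ee_rot: [-90.0, -0.0, -5.7]
force: [0.5, -0.2, 0.4]
gripper_width: 91.5
```

Request:
{"fn": "carry_out", "kwargs": {
  "increments": [
    [[0, 0, 0], [-5, 0, 18], 0],
    [[0, 0, 0], [-5, 0, 18], 0],
    [[0, 0, 0], [-5, 0, 18], 0],
    [[0, 0, 0], [-5, 0, 18], 0]
  ]
}}

```text
time_s: 2.95
ee_pos: [426.6, 308.9, 404.7]
ee_rot: [-90.1, -0.0, -5.6]
force: [0.5, -0.3, 0.8]
gripper_width: 91.2
```

Run:
```python
from h import *
s=env.state();f=env.grab_frame("wrist");f["s"]=s;pickle.dump(f,open("w2.pkl","wb"));cv2.imwrite("pics/w2.png",f["frame"])
inc([424,310,300],-5.6)
```

```text
t 3.0 pos [426.7 308.8 404.7] rot [-90.05  -0.    -5.66] F [-0.6  0.2 -0.1] T [-0.08 -0.06  0.04] w 91.3
turn [ 0.0008 -0.0011  0.    ] shift [ -2.8 104.7   1. ] norm 104.8
```

View pics/w2.png

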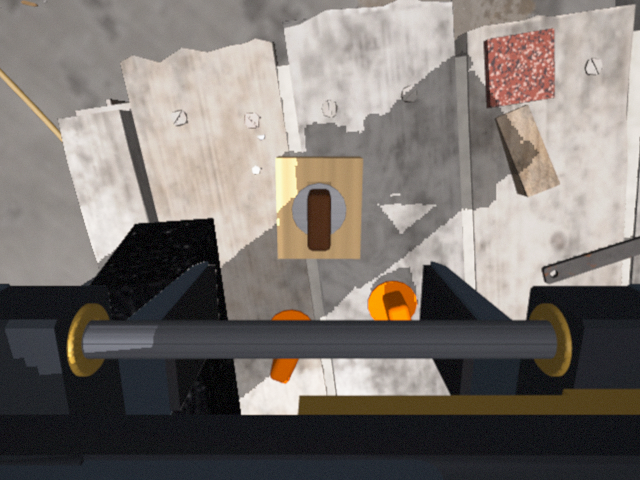

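Wrist view: the brown key handle at (319,220) stands in the pale stand's metal collar. Both orange look-alikes are lower right and left, and the jaws straddle the key. Next I'll measure the handle top and the stand angle.

Run:
```python
from h import *
f=pickle.load(open("w2.pkl","rb"));c=wcam(f,f["s"]);I=f["frame"]
K,Rw,o=c;v,u=np.mgrid[0:480,0:640];Z=f["z_map"]
W=np.stack([(u-K[0,2])/K[0,0]*Z,(v-K[1,2])/K[1,1]*Z,Z],-1)@Rw.T+o
def rect(m,z):
    cn=max(cv2.findContours(m.astype(np.uint8),cv2.RETR_EXTERNAL,cv2.CHAIN_APPROX_NONE)[0],key=cv2.contourArea)
    P=np.array([wray(c,*q[0],z)[:2] for q in cn]).astype(np.float32);return cv2.minAreaRect(P)
box=np.zeros(Z.shape,bool);box[150:265,270:370]=1
t=box&(W[...,2]>84)&(W[...,2]<93);print("top",np.median(W[t],0).round(1),rect(t,88))
b=box&(I.max(2)<110)&(I[...,2]>I[...,0]);print("brown",rect(b,88))
print("stand",rect(box&(abs(W[...,2]-30)<5),30))
d=box&(abs(W[...,2]-34)<1.5)&(I.max(2).astype(int)-I.min(2)<30)
print("collar",rect(box&(I.max(2).astype(int)-I.min(2)<30)&(W[...,2]>25),34))
```

```text
top [427.1 316.7  88.3] ((427.1131591796875, 316.0998229980469), (43.50505065917969, 17.423009872436523), 84.37405395507812)
brown ((427.2640380859375, 318.3256530761719), (46.45332336425781, 17.29209327697754), 84.7876968383789)
stand ((426.9052734375, 315.5499572753906), (89.83673095703125, 75.13518524169922), 84.1900405883789)
collar ((427.37701416015625, 317.11309814453125), (44.78749465942383, 46.73268508911133), 81.91875457763672)
```

Request:
{"fn": "carry_out", "kwargs": {
  "increments": [
    [[0, 0, 0], [0, 15, 3], 0],
    [[0, 0, 0], [0, 40, 7], 0],
    [[0, 0, 0], [0, 68, 7], 0],
    [[0, 0, 0], [0, 96, 7], 0],
    [[0, 0, 0], [0, 120, 7], 0],
    [[0, 0, 0], [0, 138, 7], 0],
    [[0, 0, 0], [0, 150, 7], 0],
    [[0, 0, 0], [0, 158, 7], 0],
    [[0, 0, 0], [0, 163.5, 7], 0],
    [[0, 0, 0], [0, 163.5, 7], 0]
  ]
}}

```text
time_s: 3.83
ee_pos: [427.2, 316.5, 240.7]
ee_rot: [-90.1, 0.1, -5.6]
force: [-0.5, -0.0, 0.1]
gripper_width: 91.1
```

Request:
{"fn": "carry_out", "kwargs": {
  "increments": [
    [[0, 0, 0], [0, 0, 0], 0.4],
    [[0, 0, 0], [0, 0, 0], 0.6],
    [[0, 0, 0], [0, 0, 0], 0.75],
    [[0, 0, 0], [0, 0, 0], 1],
    [[0, 0, 0], [0, 0, 0], 1],
    [[0, 0, 0], [0, 0, 0], 1],
    [[0, 0, 0], [0, 0, 0], 1],
    [[0, 0, 0], [0, 0, 0], 1],
    [[0, 0, 0], [0, 0, 0], 1],
    [[0, 0, 0], [0, 0, 0], 1]
  ],
  "force": 35
}}

```text
time_s: 4.67
ee_pos: [426.9, 317.3, 241.2]
ee_rot: [-90.0, -0.0, -5.5]
force: [0.4, -0.1, -0.1]
gripper_width: 27.6
```

Run:
```python
from h import *
inc([427.1,316,340],-5.6)
```

```text
t 4.67 pos [426.9 317.3 241.2] rot [-90.01  -0.    -5.54] F [ 0.4 -0.1 -0.1] T [ 0.05 -0.03  0.03] w 27.6
turn [0.0001 0.001  0.    ] shift [  0.3 -98.8  -1.3] norm 98.8
```

Still closing (27.6 mm against 18 mm).

Request:
{"fn": "carry_out", "kwargs": {
  "increments": [
    [[0, 0, 0], [0, 0, 0], 1],
    [[0, 0, 0], [0, 0, 0], 1],
    [[0, 0, 0], [0, 0, 0], 1],
    [[0, 0, 0], [0, 0, 0], 1],
    [[0, 0, 0], [0, 0, 0], 1]
  ]
}}

```text
time_s: 5.08
ee_pos: [427.0, 317.3, 241.2]
ee_rot: [-90.0, -0.0, -5.5]
force: [0.8, 0.2, -0.7]
gripper_width: 18.1
```

Request:
{"fn": "carry_out", "kwargs": {
  "increments": [
    [[0, 0, 0], [0, -4, 0], 1],
    [[0, 0, 0], [0, -12, 0], 1],
    [[0, 0, 0], [0, -22, 0], 1],
    [[0, 0, 0], [0, -34, 0], 1],
    [[0, 0, 0], [0, -48, 0], 1],
    [[0, 0, 0], [0, -62, 0], 1],
    [[0, 0, 0], [0, -76, 0], 1],
    [[0, 0, 0], [0, -88, 0], 1],
    [[0, 0, 0], [0, -96, 0], 1],
    [[0, 0, 0], [0, -100, 0], 1]
  ]
}}

```text
time_s: 5.92
ee_pos: [427.1, 317.4, 343.2]
ee_rot: [-89.9, -0.1, -5.5]
force: [-0.3, -0.1, -1.0]
gripper_width: 18.1
```

Run:
```python
from h import *
inc([538.9,-44.2,341],2.4)
```

```text
t 5.92 pos [427.1 317.4 343.2] rot [-89.89  -0.14  -5.55] F [-0.3 -0.1 -1. ] T [-0.   -0.06  0.  ] w 18.1
turn [-0.0018 -0.1387  0.0025] shift [ 146.3    1.9 -349.1] norm 378.5
```

Request:
{"fn": "carry_out", "kwargs": {
  "increments": [
    [[0, -0.005, 0], [5, 0, -12], 1],
    [[0, -0.015, 0], [15, 0, -36], 1],
    [[0, -0.03, 0], [29, 0, -69], 1],
    [[0, -0.045, 0], [43, 0, -102], 1],
    [[0, -0.06, 0], [57, 0, -135], 1],
    [[0, -0.075, 0], [71, 0, -168], 1],
    [[0, -0.09, 0], [85, 0, -201], 1],
    [[0, -0.105, 0], [99, 0, -234], 1],
    [[0, -0.12, 0], [112, 0, -266], 1],
    [[0, -0.13, 0], [124, 0, -294], 1]
  ]
}}

```text
time_s: 6.75
ee_pos: [522.0, 10.6, 341.2]
ee_rot: [-90.0, 0.0, 1.9]
force: [1.4, -0.3, -1.4]
gripper_width: 18.4
```

Run:
```python
from h import *
inc([538.9,-42.8,310],2.4)
```

```text
t 6.75 pos [522.   10.6 341.2] rot [-9.002e+01  3.000e-02  1.900e+00] F [ 1.4 -0.3 -1.4] T [ 0.03 -0.09 -0.  ] w 18.4
turn [ 0.0004 -0.0087 -0.0006] shift [ 15.1  31.2 -53.9] norm 64.1
```

Request:
{"fn": "carry_out", "kwargs": {
  "increments": [
    [[0, -0.009, 0], [7, 0, -22], 1],
    [[0, -0.009, 0], [12, 8, -38], 1],
    [[0, -0.009, 0], [14, 18, -48], 1],
    [[0, -0.009, 0], [15, 26, -52], 1],
    [[0, -0.009, 0], [15, 31, -52], 1],
    [[0, -0.009, 0], [15, 31, -52], 1],
    [[0, -0.009, 0], [15, 31, -52], 1]
  ]
}}

```text
time_s: 7.33
ee_pos: [538.3, -37.8, 309.7]
ee_rot: [-90.0, 0.1, 2.5]
force: [0.2, 0.4, -1.8]
gripper_width: 18.0
```

Run:
```python
from h import *
s=env.state();inc([538.9,-42.8,295],2.4)
f=env.grab_frame("wrist");f["s"]=s;pickle.dump(f,open("w3.pkl","wb"))
g=env.grab_frame("scene");pickle.dump(g,open("s3.pkl","wb"))
a=cv2.resize(f["frame"][150:400,200:460],(400,385)); b=cv2.resize(g["frame"][100:260,240:400],(400,400))
o=np.zeros((400,800,3),np.uint8);o[:385,:400]=a;o[:,400:]=b;cv2.imwrite("pics/c3.png",o)
```

```text
t 7.33 pos [538.3 -37.8 309.7] rot [-89.97   0.09   2.48] F [ 0.2  0.4 -1.8] T [-0.07 -0.11 -0.03] w 18.0
turn [-0.0005  0.0013 -0.0015] shift [ 0.4 14.7 -5. ] norm 15.6
```

View pics/c3.png

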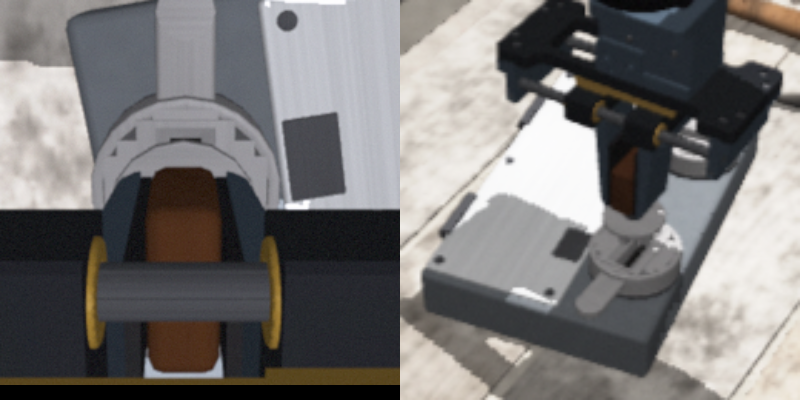

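The crops show the key held upright and square, with its collar over the drum near (190,150). The slot end shows just beyond the collar at (193,130), in line with the blade. I'll shift the remaining 5 mm and lower it in steps.

Request:
{"fn": "carry_out", "kwargs": {
  "increments": [
    [[0, 0, 0], [0.5, 0, -3], 1],
    [[0, 0, 0], [0.5, 0, -5], 1],
    [[0, 0, 0], [0.5, 3, -5], 1],
    [[0, 0, 0], [0.5, 6, -5], 1],
    [[0, 0, 0], [0.5, 9, -5], 1],
    [[0, 0, 0], [0.5, 12, -5], 1],
    [[0, 0, 0], [0.5, 15, -5], 1],
    [[0, 0, 0], [0.5, 18, -5], 1],
    [[0, 0, 0], [0.5, 20, -5], 1],
    [[0, 0, 0], [0.5, 20, -5], 1]
  ]
}}

```text
time_s: 8.27
ee_pos: [539.2, -43.7, 289.6]
ee_rot: [-90.0, 0.1, 2.4]
force: [0.7, 0.2, -0.4]
gripper_width: 18.0
```

Run:
```python
from h import *
inc([538.9,-42.8,279.5],2.4)
```

```text
t 8.27 pos [539.2 -43.7 289.6] rot [-9.00e+01  6.00e-02  2.42e+00] F [ 0.7  0.2 -0.4] T [-0.03 -0.07 -0.01] w 18.0
turn [-0.0001  0.0003 -0.0011] shift [-0.3 10.1  0.9] norm 10.2
```

Request:
{"fn": "carry_out", "kwargs": {
  "increments": [
    [[0, 0, 0], [0, 2, 0.5], 1],
    [[0, 0, 0], [0, 4, 0.5], 1],
    [[0, 0, 0], [0, 6, 0.5], 1],
    [[0, 0, 0], [0, 8, 0.5], 1],
    [[0, 0, 0], [0, 9, 0.5], 1],
    [[0, 0, 0], [0, 9.5, 0.5], 1],
    [[0, 0, 0], [0, 9.5, 0.5], 1]
  ]
}}

```text
time_s: 8.85
ee_pos: [539.3, -43.2, 280.6]
ee_rot: [-90.0, 0.0, 2.4]
force: [0.3, -0.2, -0.6]
gripper_width: 18.0
```

Run:
```python
from h import *
inc([538.9,-43.5,279],2.4-90)
```

```text
t 8.85 pos [539.3 -43.2 280.6] rot [-9.00e+01  1.00e-02  2.42e+00] F [ 0.3 -0.2 -0.6] T [-0.03 -0.08  0.07] w 18.0
turn [ 2.0000e-04  1.5711e+00 -1.0000e-04] shift [-0.5  1.6 -0.2] norm 1.7
```

Request:
{"fn": "carry_out", "kwargs": {
  "increments": [
    [[0, 0.02, 0], [0, 0.8, 0], 1],
    [[0, 0.08, 0], [0, 0.8, 0], 1],
    [[0, 0.16, 0], [0, 0.8, 0], 1],
    [[0, 0.25, 0], [0, 0.8, 0], 1],
    [[0, 0.34, 0], [0, 0.8, 0], 1],
    [[0, 0.43, 0], [0, 0.8, 0], 1],
    [[0, 0.52, 0], [0, 0.8, 0], 1],
    [[0, 0.59, 0], [0, 0.8, 0], 1],
    [[0, 0.63, 0], [0, 0.8, 0], 1],
    [[0, 0.65, 0], [0, 0.8, 0], 1]
  ]
}}

```text
time_s: 9.68
ee_pos: [539.6, -43.4, 280.0]
ee_rot: [-90.0, -0.1, -34.9]
force: [1.5, -1.0, -1.4]
gripper_width: 17.8
```

Run:
```python
from h import *
inc([539.1,-43.4,279.6],-88)
f=env.grab_frame("top");cv2.imwrite("pics/t4.png",cv2.resize(f["frame"][130:260,300:490],None,fx=4,fy=4))
```

```text
t 9.68 pos [539.6 -43.4 280. ] rot [-8.999e+01 -7.000e-02 -3.493e+01] F [ 1.5 -1.  -1.4] T [-0.26 -0.24  0.15] w 17.8
turn [-7.000e-04  9.263e-01  1.100e-03] shift [-0.4  0.4 -0.3] norm 0.7
```

View pics/t4.png

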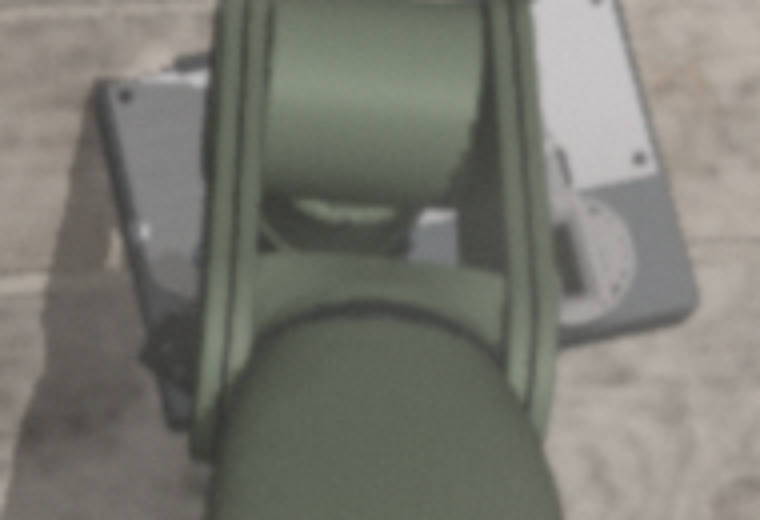

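The top view is hidden by the arm; the open lock can't be seen. The torque of 0.15 N·m suggests the drum is being driven. I'll continue.

Request:
{"fn": "carry_out", "kwargs": {
  "increments": [
    [[0, 0.04, 0], [0, 0, 0], 1],
    [[0, 0.12, 0], [0, 0, 0], 1],
    [[0, 0.21, 0], [0, 0, 0], 1],
    [[0, 0.3, 0], [0, 0, 0], 1],
    [[0, 0.39, 0], [0, 0, 0], 1],
    [[0, 0.48, 0], [0, 0, 0], 1],
    [[0, 0.56, 0], [0, 0, 0], 1],
    [[0, 0.63, 0], [0, 0, 0], 1],
    [[0, 0.69, 0], [0, 0, 0], 1],
    [[0, 0.72, 0], [0, 0, 0], 1]
  ]
}}

```text
time_s: 10.57
ee_pos: [539.8, -43.8, 280.1]
ee_rot: [-89.9, -0.1, -76.1]
force: [0.4, -3.7, -3.4]
gripper_width: 17.8
```

Request:
{"fn": "carry_out", "kwargs": {
  "increments": [
    [[0, 0.03, 0], [0, 0, 0], 1],
    [[0, 0.06, 0], [0, 0, 0], 1],
    [[0, 0.09, 0], [0, 0, 0], 1],
    [[0, 0.12, 0], [0, 0, 0], 1],
    [[0, 0.12, 0], [0, 0, 0], 1]
  ]
}}

```text
time_s: 10.98
ee_pos: [539.8, -43.9, 280.1]
ee_rot: [-89.9, -0.1, -82.9]
force: [1.4, -4.5, -2.5]
gripper_width: 17.7
```

Run:
```python
from h import *
inc([539.1,-43.4,279.6],-88)
s=env.state();f=env.grab_frame("wrist");f["s"]=s;pickle.dump(f,open("w5.pkl","wb"))
g=env.grab_frame("scene")
o=np.zeros((400,800,3),np.uint8);o[:,:400]=cv2.resize(f["frame"][120:400,180:460],(400,400));o[:,400:]=cv2.resize(g["frame"][100:260,240:400],(400,400));cv2.imwrite("pics/c5.png",o)
```

```text
t 10.98 pos [539.8 -43.9 280.1] rot [-89.91  -0.13 -82.92] F [ 1.4 -4.5 -2.5] T [-0.84 -0.4   0.03] w 17.7
turn [-0.0017  0.0886  0.0022] shift [-0.6  0.5 -0.7] norm 1.0
```

View pics/c5.png

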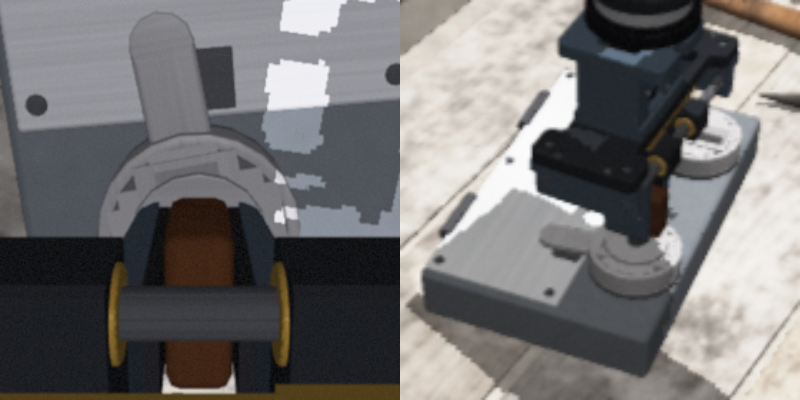

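The tongue now lies over the cover (tip at (162,15), left half) and trails the blade by the play. Next I'll turn gently to the stop while watching torque and tongue angle.

Request:
{"fn": "carry_out", "kwargs": {
  "increments": [
    [[0, 0.02, 0], [0, 0, 0], 1],
    [[0, 0.04, 0], [0, 0, 0], 1],
    [[0, 0.06, 0], [0, 0, 0], 1],
    [[0, 0.08, 0], [0, 0, 0], 1],
    [[0, 0.09, 0], [0, 0, 0], 1],
    [[0, 0.09, 0], [0, 0, 0], 1]
  ]
}}

```text
time_s: 11.58
ee_pos: [539.8, -43.9, 280.1]
ee_rot: [-89.9, -0.1, -88.0]
force: [2.2, -5.6, -2.9]
gripper_width: 18.0
```

```bash
cat > m.py <<'E'
from h import *
inc([539.1,-43.4,279.6],-88)
s=env.state();f=env.grab_frame("wrist");f["s"]=s
c=wcam(f,s);K,Rw,o=c;v,u=np.mgrid[0:480,0:640];Z=f["z_map"]
W=np.stack([(u-K[0,2])/K[0,0]*Z,(v-K[1,2])/K[1,1]*Z,Z],-1)@Rw.T+o
# tongue: raised above the cover (z>55) beyond the drum, within 82 of the drum centre
D=W[...,:2]-[538.9,-44.2];r=np.hypot(D[...,0],D[...,1])
m=(Z>0)&(W[...,2]>56)&(W[...,2]<75)&(r>40)&(r<84)&(D[...,0]>25)&(abs(D[...,1])<50)
P=D[m]; print("n",m.sum(),"z",np.median(W[m][:,2]),"rmax",np.percentile(r[m],99))
vx,vy,x0,y0=cv2.fitLine(P.astype(np.float32),cv2.DIST_L2,0,.01,.01).ravel()
print("tongue axis deg",np.degrees(np.arctan(vy/vx)),"by centroid",np.degrees(np.arctan2(*P.mean(0)[::-1])))
cov=(Z>0)&(abs(W[...,2]-48)<4); 
hs=cv2.cvtColor(f["frame"],cv2.COLOR_BGR2HSV)
E
python3 m.py
```

```text
t 11.58 pos [539.8 -43.9 280.1] rot [-89.9   -0.11 -88.04] F [ 2.2 -5.6 -2.9] T [-1.07 -0.52  0.1 ] w 18.0
turn [-0.0018 -0.0007  0.002 ] shift [-0.5  0.5 -0.7] norm 1.0
n 3328 z 63.5892425476315 rmax 75.72999307974747
tongue axis deg 12.526962 by centroid 12.598716191604488
```

Request:
{"fn": "carry_out", "kwargs": {
  "increments": [
    [[0, 0.02, 0], [0, 0, 0], 1],
    [[0, 0.04, 0], [0, 0, 0], 1],
    [[0, 0.05, 0], [0, 0, 0], 1],
    [[0, 0.05, 0], [0, 0, 0], 1]
  ]
}}

```text
time_s: 11.97
ee_pos: [539.8, -43.9, 280.1]
ee_rot: [-89.9, -0.2, -90.8]
force: [2.5, -5.4, -3.0]
gripper_width: 18.2
```

```bash
python3 m.py
```

```text
t 11.97 pos [539.8 -43.9 280.1] rot [-89.89  -0.16 -90.79] F [ 2.5 -5.4 -3. ] T [-1.16 -0.55  0.52] w 18.2
turn [-0.0018 -0.0488  0.0028] shift [-0.5  0.5 -0.7] norm 1.0
n 3340 z 63.56102064446375 rmax 75.71886985969307
tongue axis deg 12.106253 by centroid 11.917324748114744
```

The torque jumped from 0.10 to 0.52 N·m and the tongue stopped at 12.0°, square to the strip (102°). It is at its stop. I'll back off within the play, release gently, and rise.

Request:
{"fn": "carry_out", "kwargs": {
  "increments": [
    [[0, 0.015, 0], [0, 0, 0], 1],
    [[0, 0.015, 0], [0, 0, 0], 1],
    [[0, -0.02, 0], [0, 0, 0], 1],
    [[0, -0.05, 0], [0, 0.5, 0], 1],
    [[0, -0.06, 0], [0, 1, 0], 1],
    [[0, -0.06, 0], [0, 1, 0], 1]
  ]
}}

```text
time_s: 12.52
ee_pos: [539.8, -43.7, 279.5]
ee_rot: [-89.9, -0.1, -87.5]
force: [2.4, -4.2, 0.5]
gripper_width: 17.8
```

```bash
python3 m.py
```

```text
t 12.52 pos [539.8 -43.7 279.5] rot [-89.89  -0.09 -87.49] F [ 2.4 -4.2  0.5] T [-1.06 -0.41  0.09] w 17.8
turn [-0.0019  0.009   0.0015] shift [-0.3 -0.1 -0.7] norm 0.7
n 3358 z 63.58156026309784 rmax 75.66641921121767
tongue axis deg 11.992797 by centroid 12.013220275046407
```

Request:
{"fn": "carry_out", "kwargs": {
  "increments": [
    [[0, 0, 0], [0, 0, 0], 0.75],
    [[0, 0, 0], [0, 0, 0], 0.7],
    [[0, 0, 0], [0, 0, 0], 0.6],
    [[0, 0, 0], [0, 0, 0], 0.4],
    [[0, 0, 0], [0, 0, 0], 0.2],
    [[0, 0, 0], [0, 0, 0], 0],
    [[0, 0, 0], [0, 0, 0], 0],
    [[0, 0, 0], [0, 0, 0], 0],
    [[0, 0, 0], [0, 0, 0], 0],
    [[0, 0, 0], [0, 0, 0], 0]
  ],
  "force": 10
}}

```text
time_s: 13.4
ee_pos: [539.4, -43.2, 278.9]
ee_rot: [-90.0, 0.0, -87.5]
force: [0.1, 0.9, 0.0]
gripper_width: 77.6
```

Request:
{"fn": "carry_out", "kwargs": {
  "increments": [
    [[0, 0, 0], [0, 0, 0], 0],
    [[0, 0, 0], [0, 0, 0], 0],
    [[0, 0, 0], [0, 0, 0], 0],
    [[0, 0, 0], [0, 0, 0], 0]
  ]
}}

```text
time_s: 13.73
ee_pos: [539.4, -43.2, 278.9]
ee_rot: [-90.0, -0.0, -87.5]
force: [0.2, -0.3, 0.3]
gripper_width: 91.4
```

Released. I'll rise and look from above.

Request:
{"fn": "carry_out", "kwargs": {
  "increments": [
    [[0, 0, 0], [0, -5, 0], 0],
    [[0, 0, 0], [0, -15, 0], 0],
    [[0, 0, 0], [0, -30, 0], 0],
    [[0, 0, 0], [0, -48, 0], 0],
    [[0, 0, 0], [0, -68, 0], 0],
    [[0, 0, 0], [0, -88, 0], 0],
    [[0, 0, 0], [0, -108, 0], 0],
    [[0, 0, 0], [0, -122, 0], 0],
    [[0, 0, 0], [0, -130, 0], 0],
    [[0, 0, 0], [0, -130, 0], 0]
  ]
}}

```text
time_s: 14.57
ee_pos: [539.6, -43.3, 411.6]
ee_rot: [-89.7, -0.0, -87.5]
force: [-0.4, -0.5, -0.2]
gripper_width: 91.3
```

```bash
python3 m.py
python3 - <<'E'
from h import *
s=env.state();f=env.grab_frame("wrist");c=wcam(f,s)
K,Rw,o=c;v,u=np.mgrid[0:480,0:640];Z=f["z_map"]
W=np.stack([(u-K[0,2])/K[0,0]*Z,(v-K[1,2])/K[1,1]*Z,Z],-1)@Rw.T+o
t=(W[...,2]>115)&(W[...,2]<135)&(Z>0)&(np.hypot(W[...,0]-539,W[...,1]+44)<50)
P=W[t][:,:2].astype(np.float32);print("key top z",np.percentile(W[t][:,2],[5,50,95]),cv2.minAreaRect(P))
# case front edge direction via cover/strip screw holes is 102 deg -> square 12
g=env.grab_frame("scene")
q=np.zeros((400,800,3),np.uint8);q[:,:400]=cv2.resize(f["frame"][80:400,160:480],(400,400));q[:,400:]=cv2.resize(g["frame"][100:260,240:400],(400,400));cv2.imwrite("pics/c6.png",q)
E
```

```text
t 14.57 pos [539.6 -43.3 411.6] rot [-8.972e+01 -4.000e-02 -8.754e+01] F [-0.4 -0.5 -0.2] T [0.03 0.02 0.  ] w 91.3
turn [-0.0049  0.0081  0.0007] shift [  0.  132.   -1.1] norm 132.0
n 1221 z 63.59861445504811 rmax 75.56198107611597
tongue axis deg 12.031407 by centroid 12.057298690833168
key top z [123.11908822 126.22246616 127.52169288] ((538.901611328125, -43.54610824584961), (43.25686264038086, 17.332197189331055), 2.295257091522217)
```

View pics/c6.png

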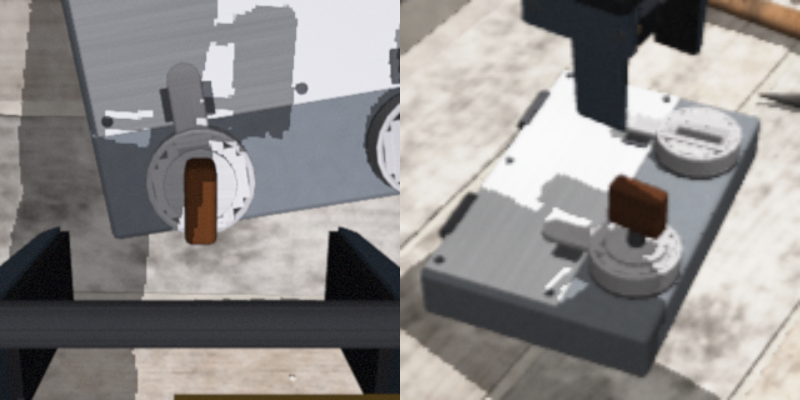

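The key stands upright with its collar on the drum; its top is at z 126, matching 52+74. The tongue is square over the cover beside the stop pads, the right lock is still shut, and the gripper is clear. I'll hand the job in.

```bash
python3 -c "
from h import *
print(env.job_done())"
```

```text
the job is handed in; nothing more can be done
None
```

The open (left) lock is now shut, and the key is standing upright in it. I took the key from its stand, put the blade in the slot and turned it clockwise. I stopped when the torque jumped from 0.10 to 0.52 N·m at the stop, then turned back slightly within the play, let go and rose clear. The job was handed in at about 15 s.

**Last checks:**
- **Tongue:** it lies at 12.0°, against 12.0° expected for square over the cover.
- **Key:** its top is at 126 mm, which puts the collar on the drum. It sits within 1 mm of the drum centre, with the blade at 2.3°, about 10° past the tongue as intended.
- **Other lock:** I never touched it, and it looks shut in the last picture; I did not measure its angle.
- **Forces:** readings after each move stayed under about 7 N.

One check failed: a top-camera look partway through the turn was blocked by the arm, so I used the wrist and scene cameras instead. No measurements disagreed.

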